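# Key a spotlight bezel onto its pins and hold it home

### The arm

A 7-joint arm with a two-finger parallel gripper is mounted at the origin on the work surface. World frame = base frame: x ahead of the robot, y to its left, z up, the work surface at z = 0. Lengths are in mm, angles in rad, forces in N, time in s.
With the tool pointing down it reaches from about 425 to 1025 mm from the base axis. Payload 9.4 kg.
Tool frame: the origin (TCP) lies midway between the tips of the shut fingers; the grasp point (between the pads) lies 19 mm behind it; z points along the fingers, y is the line along which they close (so a half turn about z gives the same grasp; the last joint's range is limited). The gripper opens to 93 mm and grips with 3 to 60 N. Pads are 15 mm wide; open, the fingers measure 128 mm over their backs; the gripper's body (75 mm by 188 mm) begins 65 mm behind the grasp point.
Start: joints at [1.261, 0.599, -0.003, 1.599, 0.002, 0.943, -0.08], TCP at [167.249, -705.444, 218.618] pointing down, gripper open.
Joint ranges: [-2.57, 2.57], [-0.35, 1.97], [-1.29, 1.29], [0.11, 2.56], [-1.05, 4.19], [0.11, 1.86], [-2.63, 2.63]. Speed limits (rad/s): [2.22, 2.22, 3.01, 3.01, 3.14, 3.14, 3.14].

### API

Orientations are given as a unit quaternion [x, y, z, w].
In Python, from plant import sensors, read_camera, order gives the robot as it stands.
- The arm moves only by the shell command python3 -m jog 'ROWS'. ROWS is JSON, a list of rows, each an object with "claw": the gripper's target within -1 to 1 (shut at 1, half-way at 0, fully open at -1); "travel": the shift along the tool's x, y, z in mm, a list of three; "angular": the turn, a rotation vector about the tool's x, y, z in degrees, a list of three. A call has 1 to 5 rows; each row is the pose to reach, as a shift and turn from the pose commanded when the call began, along the tool's axes at that moment; what a row does not reach only later rows make up. A row lasts 1/10 s, in which the tool goes at most 50 mm and 8.59 degrees, less where a joint would pass 70% of its speed; a pose out of reach is approached as far as the arm can. A call with a gripper value outside its range is refused whole. The fingers move at their own pace and stop on an object; the grip force is fixed at half the most. Time passes only in rows, so rows that repeat a pose let the fingers close. It gives the time, the measured TCP pose, the force, the opening and the grip force at its end, in the units of the state.
- sensors.get_state(): the state, without advancing time (a new reading comes with each control period).
- read_camera(name): name is "scene" or "top"; returns a dict with "image" (420x560x3 uint8, blue, green, red), "range_z" (420x560 float32, mm along the optical axis (not along the pixel's ray), 0 where there is no reading), "intrinsics" (3x3 intrinsics, pixels), "cam_to_world" (4x4, takes a point from camera to world coordinates). Camera axes: x right, y down, z forward; pixel columns grow to the right and rows downward; lengths in mm; the calibration is good to about 2 mm. A picture is of the moment at which its call begins.
- order.finish_job(): hands the job in; it is judged then, once.
The state is a dict: "time_s": time; "joint_positions": joint angles; "qvel": joint speeds; "joint_efforts": joint torques, N m; "tcp_pos": TCP position; "tool_rot": TCP orientation; "ft_force": force on the tool from outside, world axes, zero at the start; "moment": the same for the moment, N m; "width": finger opening in mm; "gripper_force": force on a finger pad.
Only numpy, scipy, OpenCV 4.12 (cv2) and the standard library are available. Lean on these libraries where they do the work, as an engineer would, in place of code of your own. Each camera call takes 0.05 s, during which the arm holds its last target. There are 200 camera calls.

### The job

Fit the loose brass bezel on the black spotlight body: pick it up, set it lens-up over the spigot and turn it until the keyways hidden inside it drop over the pins (from red mark by red mark that takes 20 to 70 degrees counter-clockwise, seen from above; do not force it down on the pins), then push it fully home against the spring ring. Finish while still holding it pushed home, ready for its locking screw: let go, and the spring lifts it again. Leave the wire reel, the power supply and the tin where they are.

Things in the scene. Friction and masses are not known exactly. Their poses are not given: they have to be found in the camera images.
- bezel_mid (a point): Loose knurled brass bezel, an upright cylinder 62 mm in diameter (64 over the knurls seen) and 44 mm high, about 0.18 kg, on the table, frosted lens on top, open end down. This point is its centre, 22 mm above its lower edge; z is up, x points to the red mark on its rim and side. Grip it across its diameter at any yaw, at half height or a little higher, so that the fingertips clear the shoulder at home.
- bezel_mouth (a point): Centre of the bezel's open lower edge. Inside it is a lip 8 mm high with a 45 mm bore and three keyways, 11 mm wide, unevenly spaced to match the pins, so that only one direction fits; they cannot be seen from above. Above the lip it is hollow (56 mm wide) up to 36 mm.
- seat (a point): Centre of the flat shoulder (72 mm in diameter) on the fixed black spotlight body, 52 mm above the table, on a square plywood offcut (110 mm, 18 mm thick); z is up, x points to the red mark on shoulder and offcut. A fixed aluminium spigot, 42 mm in diameter, rises 32 mm from it; its last 6 mm taper to 34 mm. Home, the bezel's lower edge is on the shoulder (its centre 22 mm above this point).
- pin_top (a point): Point on the spigot's axis level with its pin tops, 23 mm above the shoulder. Three pins, 6 mm wide, 5 mm high, unevenly spaced, stick out 5.5 mm. Not keyed, the bezel's lower edge rests at this level. From red mark by red mark, it must be turned 20 to 69 degrees counter-clockwise from above (differs each time, not told by any yaw); pressed lightly it then drops and can turn only some 6 degrees.
- spring_ring (a joint): Travel in m of the blue spring ring (54 mm in diameter) round the foot of the spigot: 0 when free, its top 8 mm above the shoulder; grows as it is pushed down, 0.008 with the bezel fully home. A keyed bezel let go rests on it, 8 mm short of home. It pushes up with 3 N when first touched and 9 N at home.
- reel_mid (a point): Bystander: white wire reel with red winding, 84 mm in diameter, 38 mm high, lying flat; this point is its centre.
- driver_mid (a point): Bystander: aluminium lamp power supply, 45 x 138 x 28 mm with black ends, long along its y; this point is its centre.
- tin_mid (a point): Bystander: small closed tin, 68 mm in diameter, 75 mm high; this point is its centre.
Not all that is in view belongs to the job. Of the things like the part that bears seat, leave any that is purple; of the rest the smaller one is meant.

How it is judged (in metres and radians):
On the way, in this order (a step that is already met when the one before it is completed fails the run):
1. the bezel is lifted off the table in the fingers (height (world z) of bezel_mid above 0.06 m and contact force between the fingers and bezel above 1 N), for 0.1 s.
2. the bezel's keyways have dropped over the pins (horizontal distance between bezel_mid and seat below 0.004 m and angle between bezel_mid's own z axis and vertical below 0.08 rad and z of bezel_mid in the frame of seat below 0.036 m), for 0.1 s.
At the end, for the whole second after the job is handed in: The bezel, lens up (tilt under 0.08 rad) and within 4 mm of the spigot's axis, is keyed over the pins and pushed down to within 2.5 mm of the shoulder, the spring ring pressed in at least 5 mm, at rest, with the fingers still pushing or gripping it (over 2 N) through the last second (horizontal distance between bezel_mid and seat below 0.004 m and angle between bezel_mid's own z axis and vertical below 0.08 rad and z of bezel_mid in the frame of seat below 0.0245 m and value of joint spring_ring above 0.005 m and contact force between the fingers and bezel above 2 N and linear speed of bezel below 0.02 m/s and angular speed of bezel below 0.1 rad/s); the arm keeps its last pose, push and grip.
It fails at once if the bezel is forced down on the spigot and its pins (over 80 N) (contact force between bezel and spigot above 80 N).
It fails at once if a bystander (reel) is moved more than 30 mm (distance of reel_mid from where it was at the start of the episode above 0.03 m).
It fails at once if a bystander (driver) is moved more than 30 mm (distance of driver_mid from where it was at the start of the episode above 0.03 m).
It fails at once if a bystander (tin) is moved more than 30 mm (distance of tin_mid from where it was at the start of the episode above 0.03 m).
It also fails if it takes over 48 s, if anything falls off the work surface, if the arm or the gripper's body presses on something with over 40 N, if the wrist force passes 120 N, or if a joint passes its speed limit or range.

## Working session

There is one attempt and no reset: what is moved stays moved. The work goes in short steps, Python scripts to look and compute and a shell command to move; the robot and the scene stay as the last step left them, time stands still between calls to the robot, and variables do not carry over. Pictures are saved under pics/ and viewed, at most 10 in all, crops included, and the job is handed in when it is done.

```bash
mkdir -p pics; ls; python3 - <<'E'
from plant import sensors, read_camera
import cv2,pickle
s=sensors.get_state();print(s)
for n in("scene","top"):
    c=read_camera(n);cv2.imwrite(f"pics/{n}0.png",c["image"]);pickle.dump(c,open(f"{n}0.pkl","wb"))
    print(c["intrinsics"],c["cam_to_world"])
E
```

```text
pics
{'time_s': 0.0, 'joint_positions': array([ 1.2612852 ,  0.60011961, -0.00252147,  1.60012456,  0.00179038,
        0.94288887, -0.07983048]), 'qvel': array([-5.16049285e-04, -8.83553836e-04,  7.86082112e-05, -1.73615591e-03,
       -2.30078654e-03,  6.44972995e-04, -6.07793563e-04]), 'joint_efforts': array([-1.98429893e-04, -7.65062070e+01,  1.49770059e+00, -2.52350521e+01,
       -5.23841497e-02,  1.68714335e-02,  6.36097980e-05]), 'tcp_pos': array([ 167.12745271, -704.97639269,  217.76615959]), 'tool_rot': array([ 9.93231971e-01,  1.16144997e-01, -1.61373863e-04, -7.52054876e-04]), 'ft_force': array([ 0.08463987, -0.03005213,  0.28063598]), 'moment': array([ 0.02071821, -0.05364108,  0.00659015]), 'gripper_force': 0.0, 'width': 92.92027130872178}
[[486.79322426   0.         277.76261339]
 [  0.         486.79322426 215.37051658]
 [  0.           0.           1.        ]] [[-5.30944591e-01  5.38581372e-01 -6.54238448e-01  1.38900285e+03]
 [ 8.47235404e-01  3.21866003e-01 -4.22604361e-01  4.65280996e+02]
 [-1.70297223e-02 -7.78673476e-01 -6.27198220e-01  9.29179498e+02]
 [ 0.00000000e+00  0.00000000e+00  0.00000000e+00  1.00000000e+00]]
[[527.7642591    0.         278.01232218]
 [  0.         527.7642591  209.45078677]
 [  0.           0.           1.        ]] [[ 2.62444031e-02 -9.83373038e-01  1.79690567e-01  2.66255304e+02]
 [-9.99655380e-01 -2.57102426e-02  5.30133222e-03 -1.07411632e+02]
 [-5.93299093e-04 -1.79767773e-01 -9.83708898e-01  1.37000568e+03]
 [ 0.00000000e+00  0.00000000e+00  0.00000000e+00  1.00000000e+00]]
```

View pics/scene0.png

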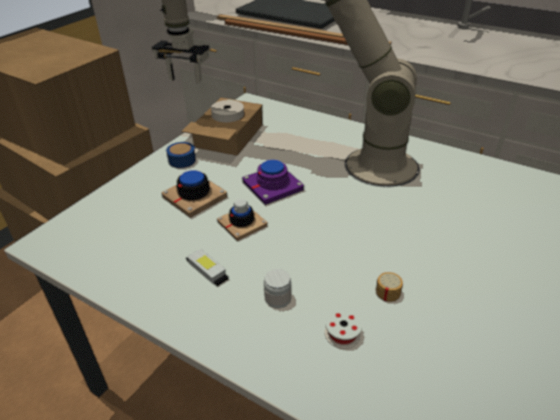

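View pics/top0.png

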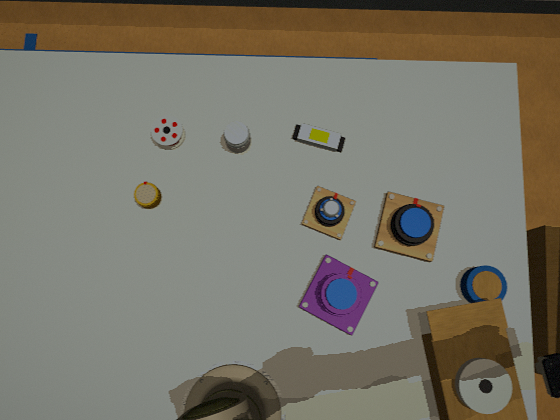

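The candidates for the seat, in top-view pixels, are the small plywood offcut with a bare aluminium spigot at (330,210), the larger plywood one with a blue top at (413,223), and the purple one at (340,293). I rule out the purple one. Of the other two, the smaller at (330,210) is meant, and it has the aluminium spigot. The bezel is the brass cylinder at (147,194). I'll confirm with one enlarged crop.

```bash
python3 - <<'E'
import cv2,pickle,numpy as np
t=pickle.load(open("top0.pkl","rb"))["image"];s=pickle.load(open("scene0.pkl","rb"))["image"]
f=lambda im,u,v:cv2.resize(im[v-33:v+33,u-33:u+33],(396,297*0+396),interpolation=cv2.INTER_CUBIC)[48:348]
cv2.imwrite("pics/crop1.png",np.vstack([np.hstack([f(t,147,194),f(t,330,212)]),np.hstack([f(s,389,286),f(s,242,217)])]))
E
```

```text
(no output)
```

View pics/crop1.png

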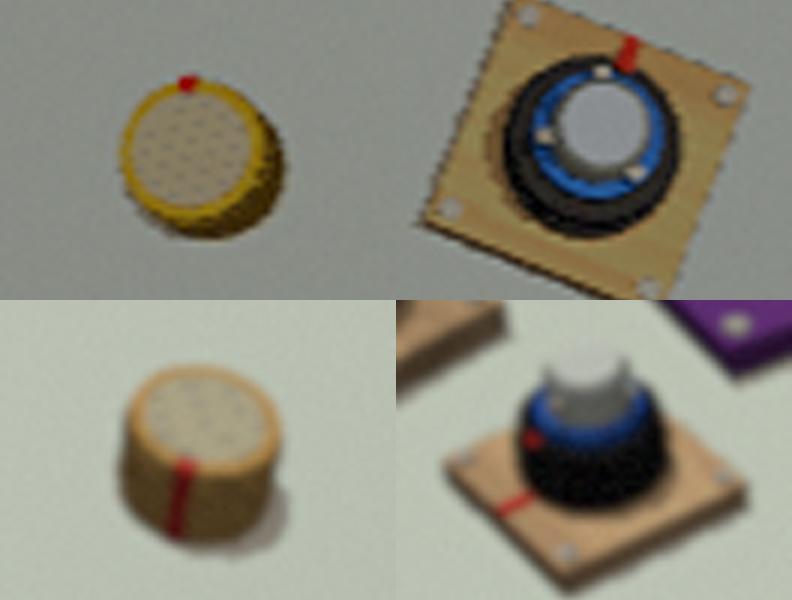

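The crop confirms it. On the left is the brass bezel, with its red mark near top-view (145,183). On the right is the small plywood-mounted black body with bare spigot, blue ring, pins, and red mark near (335,196). Next I measure both from the two views.

```bash
cat > h.py <<'E'
import numpy as np,cv2
def ray(c,p):
    M=c["cam_to_world"];d=M[:3,:3]@np.linalg.solve(c["intrinsics"],[p[0],p[1],1.]);return M[:3,3],d
def tri(c1,p1,c2,p2):
    A=[];b=[]
    for c,p in((c1,p1),(c2,p2)):
        o,d=ray(c,p);d=d/np.linalg.norm(d);P=np.eye(3)-np.outer(d,d);A.append(P);b.append(P@o)
    x=np.linalg.lstsq(np.vstack(A),np.hstack(b),rcond=None)[0]
    return x,np.linalg.norm(np.vstack(A)@x-np.hstack(b))
def onz(c,p,z):
    o,d=ray(c,p);return o+d*(z-o[2])/d[2]
def cloud(c):
    v,u=np.mgrid[:420,:560];z=c["range_z"]
    K=c["intrinsics"];P=np.stack([(u-K[0,2])/K[0,0]*z,(v-K[1,2])/K[1,1]*z,z],-1)
    return P@c["cam_to_world"][:3,:3].T+c["cam_to_world"][:3,3]
def roi(c,u,v,r):
    m=np.zeros((420,560),bool);m[v-r:v+r,u-r:u+r]=1;return m
def cen(m):
    v,u=np.nonzero(m);return np.array([u.mean(),v.mean()])
E
python3 - <<'E'
from h import *
import pickle
T=pickle.load(open("top0.pkl","rb"));S=pickle.load(open("scene0.pkl","rb"))
for nm,c,uv,uvs in(("bez",T,(147,194),(330,208)),("sc",S,(389,286),(240,213))):
    hsv=cv2.cvtColor(c["image"],cv2.COLOR_BGR2HSV)
    P=cloud(c)
    print(nm,"table z",np.median(P[roi(c,uv[0],uv[1]-25,6)][:,2]))
    for (u,v),lo in((uv,30),(uvs,74)):
        m=roi(c,u,v,17)
        z=P[...,2];top=np.percentile(z[m],97);k=m&(z>top-5)
        q=P[k];print(" cloud top z",np.median(q[:,2]),"n",k.sum(),"xy",q[:,:2].mean(0),"mid",(q[:,:2].min(0)+q[:,:2].max(0))/2,"ext",np.ptp(q,axis=0),"px",cen(k))
    H,s,V=cv2.split(hsv);red=((H<8)|(H>172))&(s>130)&(V>60)
    for u,v in(uv,uvs):
        k=red&roi(c,u,v,30);n,l,st,ce=cv2.connectedComponentsWithStats(k.astype(np.uint8));
        print(" red",[(st[i,4],ce[i].round(1).tolist()) for i in range(1,n) if st[i,4]>2])
E
```

```text
bez table z 1.6137858543914945
 cloud top z 46.646464549680104 n 282 xy [538.27574973 234.80273122] mid [418.69189905  80.1772318 ] ext [ 304.87319035  375.17772755 1325.67564809] px [146.21985816 193.32978723]
 cloud top z 84.82794378337053 n 158 xy [ 499.0459883  -226.03501718] mid [ 397.25745712 -179.49194716] ext [ 262.00430649  144.16063038 1287.67839052] px [331.13291139 207.36708861]
 red [(np.int32(5), [144.6, 182.8])]
 red [(np.int32(18), [335.1, 195.7])]
sc table z 0.13909648093653004
 cloud top z 44.17795725966812 n 361 xy [550.53504129 244.95798259] mid [949.39270627 338.84731003] ext [879.2202934  252.86737272 887.64506775] px [389.36565097 281.13573407]
 cloud top z 83.2912030596516 n 99 xy [ 576.08737478 -180.26821488] mid [940.76882078 108.56241582] ext [896.46806439 713.43716113 850.13358956] px [239.52525253 203.41414141]
 red [(np.int32(34), [385.5, 293.9])]
 red [(np.int32(11), [255.2, 186.1]), (np.int32(8), [231.1, 214.9]), (np.int32(15), [228.7, 225.3])]
```

```bash
python3 - <<'E'
from h import *
import pickle
T=pickle.load(open("top0.pkl","rb"));S=pickle.load(open("scene0.pkl","rb"))
px={}
for nm,c,uv,uvs in(("top",T,(147,194),(330,208)),("sc",S,(389,286),(240,209))):
    P=cloud(c);ok=(c["range_z"]>0)&(P[...,2]<120);z=P[...,2]
    for o,(u,v),lo in(("bez",uv,39),("spig",uvs,80)):
        k=roi(c,u,v,17)&ok&(z>lo);q=P[k]
        print(nm,o,"z",np.median(q[:,2]).round(1),k.sum(),"xy",np.median(q[:,:2],axis=0).round(1),"mid",((q[:,:2].min(0)+q[:,:2].max(0))/2).round(1),"ext",np.ptp(q,axis=0).round(1),"px",cen(k).round(2))
        px[nm,o]=cen(k)
    I=c["image"].astype(int);m=roi(c,*uvs,14)
    hsv=cv2.cvtColor(c["image"],cv2.COLOR_BGR2HSV)
    k=m&(hsv[...,1]<60)&(hsv[...,2]>np.percentile(hsv[...,2][m&(hsv[...,1]<60)],50)*0.85);print("  bright",k.sum(),cen(k))
    H,s,V=cv2.split(hsv)
    k=(roi(c,*uv,22)&(s>90)&(H>8)&(H<35)).astype(np.uint8)
    cs,h=cv2.findContours(k,cv2.RETR_CCOMP,cv2.CHAIN_APPROX_NONE)
    for q,hh in zip(cs,h[0]):
        if len(q)>20: print("  brass",hh[3],cv2.fitEllipse(q))
for o in("bez","spig"): print(o,*tri(T,px["top",o],S,px["sc",o]))
print("bez red",onz(T,(144.6,182.8),44),"seat red",onz(T,(335.1,195.7),40),onz(S,(228.7,225.3),18),onz(S,(231.1,214.9),52))
E
```

```text
top bez z 45.1 457 xy [540.1 238.3] mid [541.1 240.1] ext [63.4 62.6 14.4] px [146.22 193.77]
top spig z 84.3 195 xy [ 510.5 -231.8] mid [ 510.  -232.9] ext [38.9 37.6 12.9] px [331.39 207.31]
  bright 214 [331.29906542 207.24766355]
  brass -1 ((146.93736267089844, 194.9270477294922), (22.91224479675293, 26.109207153320312), 130.00918579101562)
sc bez z 44.0 393 xy [544.7 243.6] mid [542.6 242.6] ext [67.2 60.3 10. ] px [389.44 281.42]
sc spig z 83.2 86 xy [ 513.9 -229.1] mid [ 513.7 -229.7] ext [42.3 34.6  6.3] px [239.66 202.77]
  bright 309 [238.75404531 200.66666667]
  brass -1 ((389.1169128417969, 285.3877868652344), (24.07134246826172, 27.328807830810547), 173.5915985107422)
bez [541.00310015 241.43269755  39.72766291] 1.6924216083950656
spig [ 510.49896464 -232.53707413   79.83456762] 0.7929229522111572
bez red [569.30920901 245.42598527  44.        ] seat red [ 549.00988656 -246.18746597   40.        ] [ 551.16626739 -247.09402933   18.        ] [ 541.233769   -242.46923281   52.        ]
```

```bash
cat > go.py <<'E'
import sys,numpy as np
from plant import sensors
from scipy.spatial.transform import Rotation as R
s=sensors.get_state();x,y,z,a=map(float,sys.argv[1:5])   # target TCP, closing-axis azimuth deg
q=R.from_quat(s["tool_rot"]);t=R.from_euler("z",a,degrees=True)*R.from_matrix(np.array([[0,1,0],[1,0,0],[0,0,-1.]]))
Y=q.as_matrix()[:,1]
print("t",round(s["time_s"],2),"tcp",s["tcp_pos"].round(1),"az",np.degrees(np.arctan2(Y[1],Y[0])).round(1),"q",s["joint_positions"].round(2))
print("travel",(q.inv().apply(np.array([x,y,z])-s["tcp_pos"])).round(1),"ang",np.degrees((q.inv()*t).as_rotvec()).round(2),"F",s["ft_force"].round(1),"w",s["width"].round(1))
E
python3 go.py 560 -250 218 -20; python3 go.py 541 240.5 150 -20
```

```text
t 0.1 tcp [ 167.1 -705.   217.9] az -76.7 q [ 1.26  0.6  -0.    1.6   0.    0.94 -0.08]
t 0.1 tcp [ 167.1 -705.   217.9] az -76.7 q [ 1.26  0.6  -0.    1.6   0.    0.94 -0.08]Traceback (most recent call last):
  File "go.py", line 8, in <module>
    print("travel",(q.inv().apply(np.array([x,y,z])-s["tcp_pos"])).round(1),"ang",np.degrees((q.inv()*t).as_rotvec()).round(2),"F",s["ft_force"].round(1),"w",s["width"].round(1))
                                                                                                                                                              ^^^^^^^^^^^^^^^^
AttributeError: 'float' object has no attribute 'round'
Traceback (most recent call last):
  File "go.py", line 8, in <module>
    print("travel",(q.inv().apply(np.array([x,y,z])-s["tcp_pos"])).round(1),"ang",np.degrees((q.inv()*t).as_rotvec()).round(2),"F",s["ft_force"].round(1),"w",s["width"].round(1))
                                                                                                                                                              ^^^^^^^^^^^^^^^^
AttributeError: 'float' object has no attribute 'round'
```

```bash
sed -i 's/s\["width"\].round(1)/round(s["width"],1)/' go.py
python3 go.py 560 -250 218 -20
```

```text
t 0.1 tcp [ 167.1 -705.   217.9] az -76.7 q [ 1.26  0.6  -0.    1.6   0.    0.94 -0.08]
travel [ 4.873e+02 -3.521e+02  3.000e-01] ang [-7.000e-02 -3.000e-02 -5.666e+01] F [-0.3 -0.2  0.5] w 92.6
```

```bash
python3 -m jog '[{"claw":-1,"travel":[40,-29,0],"angular":[0,0,-8]},{"claw":-1,"travel":[80,-58,0],"angular":[0,0,-16]},{"claw":-1,"travel":[120,-87,0],"angular":[0,0,-24]},{"claw":-1,"travel":[160,-116,0],"angular":[0,0,-32]},{"claw":-1,"travel":[200,-145,0],"angular":[0,0,-40]}]'; python3 go.py 560 -250 218 -20
```

```text
time_s: 0.6
tcp_pos: [329.3, -516.5, 218.5]
tool_rot: [0.892, 0.451, -0.0, -0.0]
ft_force: [-0.5, -0.3, 1.0]
width: 93.1
gripper_force: 0.0
t 0.6 tcp [ 329.3 -516.5  218.5] az -36.3 q [ 1.06  0.47 -0.21  1.86  0.13  0.83  0.14]
travel [351.4  28.    0.5] ang [ -0.02  -0.   -16.34] F [-0.5 -0.3  1. ] w 93.1
```

```bash
python3 -m jog '[{"claw":-1,"travel":[49,4,0],"angular":[0,0,-4]},{"claw":-1,"travel":[98,8,0],"angular":[0,0,-8]},{"claw":-1,"travel":[147,12,0],"angular":[0,0,-12]},{"claw":-1,"travel":[196,16,0],"angular":[0,0,-16]},{"claw":-1,"travel":[245,20,0],"angular":[0,0,-16]}]'; python3 go.py 560 240 200 -20
```

```text
time_s: 1.1
tcp_pos: [491.5, -332.0, 218.4]
tool_rot: [0.822, 0.57, -0.0, -0.0]
ft_force: [1.2, -0.2, -0.1]
width: 93.0
gripper_force: 0.0
t 1.1 tcp [ 491.5 -332.   218.4] az -20.5 q [ 0.71  0.46 -0.31  1.9   0.18  0.82 -0.05]
travel [ 559.7 -136.6   18.5] ang [-0.03 -0.   -0.54] F [ 1.2 -0.2 -0.1] w 93.0
```

```bash
python3 -m jog '[{"claw":-1,"travel":[46,-11,0],"angular":[0,0,0]},{"claw":-1,"travel":[92,-22,0],"angular":[0,0,0]},{"claw":-1,"travel":[138,-33,0],"angular":[0,0,0]},{"claw":-1,"travel":[184,-44,0],"angular":[0,0,0]},{"claw":-1,"travel":[230,-55,0],"angular":[0,0,0]}]' >/dev/null; python3 -m jog '[{"claw":-1,"travel":[46,-11,4],"angular":[0,0,0]},{"claw":-1,"travel":[92,-22,8],"angular":[0,0,0]},{"claw":-1,"travel":[138,-33,12],"angular":[0,0,0]},{"claw":-1,"travel":[184,-44,16],"angular":[0,0,0]},{"claw":-1,"travel":[230,-55,18],"angular":[0,0,0]}]'; python3 go.py 541 240.5 120 -20
```

```text
time_s: 2.1
tcp_pos: [549.8, 137.3, 200.1]
tool_rot: [0.822, 0.569, -0.0, -0.0]
ft_force: [0.6, 0.3, 0.1]
width: 93.1
gripper_force: 0.0
t 2.1 tcp [549.8 137.3 200.1] az -20.7 q [-0.1   0.45 -0.35  1.97  0.22  0.76 -0.93]
travel [ 93.5 -44.6  80. ] ang [-0.03  0.04 -0.67] F [0.6 0.3 0.1] w 93.1
```

```bash
python3 -m jog '[{"claw":-1,"travel":[31,-15,27],"angular":[0,0,0]},{"claw":-1,"travel":[62,-30,54],"angular":[0,0,0]},{"claw":-1,"travel":[93.5,-44.5,80],"angular":[0,0,0]},{"claw":-1,"travel":[93.5,-44.5,80],"angular":[0,0,0]},{"claw":-1,"travel":[93.5,-44.5,80],"angular":[0,0,0]}]'; python3 - <<'E'
from plant import read_camera
import cv2,numpy as np
a=read_camera("top")["image"][150:250,90:230];b=read_camera("scene")["image"][220:320,320:460]
cv2.imwrite("pics/near1.png",np.hstack([cv2.resize(i,None,fx=2.85,fy=2.85*2/2,interpolation=cv2.INTER_CUBIC) for i in(a,b)]))
E
python3 go.py 541 240.5 8 -20
```

```text
time_s: 2.6
tcp_pos: [540.6, 239.3, 119.7]
tool_rot: [0.822, 0.57, -0.001, -0.0]
ft_force: [0.3, -1.3, 0.6]
width: 93.2
gripper_force: 0.0
t 2.7 tcp [541.8 237.6 120.9] az -20.7 q [-0.31  0.58 -0.3   1.98  0.28  0.62 -1.15]
travel [  2.5  -1.8 112.9] ang [ 0.02  0.03 -0.73] F [ 0.3  0.3 -0.3] w 92.8
```

View pics/near1.png

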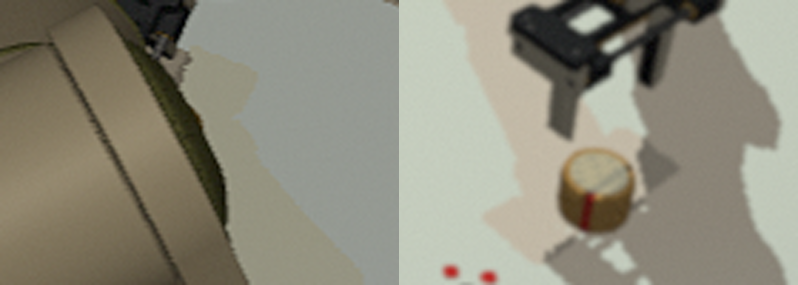

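The picture shows the open gripper straddling the bezel (at about crop (597,190)) with room both sides, and the arm hides it from the top camera. I'll go down and grip.

```bash
python3 -m jog '[{"claw":-1,"travel":[1,-1,35],"angular":[0,0,0]},{"claw":-1,"travel":[1.5,-1,70],"angular":[0,0,0]},{"claw":-1,"travel":[1.5,-1,100],"angular":[0,0,0]},{"claw":-1,"travel":[1.5,-1,112],"angular":[0,0,0]},{"claw":-1,"travel":[1.5,-1,112],"angular":[0,0,0]}]'; for i in 1 2; do python3 go.py 541 240.5 8 -20; done
python3 -m jog '[{"claw":1,"travel":[0,0,0],"angular":[0,0,0]},{"claw":1,"travel":[0,0,0],"angular":[0,0,0]},{"claw":1,"travel":[0,0,0],"angular":[0,0,0]},{"claw":1,"travel":[0,0,0],"angular":[0,0,0]},{"claw":1,"travel":[0,0,0],"angular":[0,0,0]}]'
```

```text
time_s: 3.2
tcp_pos: [541.0, 239.2, 8.0]
tool_rot: [0.823, 0.568, -0.001, 0.0]
ft_force: [-0.1, 0.8, -0.2]
width: 93.1
gripper_force: 0.0
t 3.2 tcp [541.  239.2   8. ] az -20.7 q [-0.38  0.74 -0.21  2.04  0.37  0.4  -1.23]
travel [ 1.2 -0.4 -0. ] ang [-0.05  0.1  -0.74] F [-0.1  0.8 -0.2] w 93.1
t 3.2 tcp [541.  239.2   8. ] az -20.7 q [-0.38  0.74 -0.21  2.04  0.37  0.4  -1.23]
travel [ 1.2 -0.4 -0. ] ang [-0.05  0.1  -0.74] F [-0.1  0.8 -0.2] w 93.1
time_s: 3.7
tcp_pos: [541.2, 240.8, 9.3]
tool_rot: [0.822, 0.569, 0.0, 0.0]
ft_force: [-1.7, -0.6, 7.2]
width: 61.8
gripper_force: 30.0
```

```bash
python3 -m jog '[{"claw":1,"travel":[0,0,-20],"angular":[0,0,0]},{"claw":1,"travel":[0,0,-60],"angular":[0,0,0]},{"claw":1,"travel":[0,0,-105],"angular":[0,0,0]},{"claw":1,"travel":[0,0,-142],"angular":[0,0,0]},{"claw":1,"travel":[0,0,-142],"angular":[0,0,0]}]'; python3 go.py 511 -231.5 150 -36
```

```text
time_s: 4.2
tcp_pos: [543.2, 241.8, 155.5]
tool_rot: [0.823, 0.569, 0.004, 0.001]
ft_force: [0.1, 0.6, -1.7]
width: 62.1
gripper_force: 30.0
t 4.2 tcp [543.2 241.8 155.5] az -20.7 q [-0.29  0.54 -0.33  1.95  0.26  0.68 -1.14]
travel [-454.2  137.     3.6] ang [ 0.26 -0.37 15.32] F [ 0.1  0.6 -1.7] w 62.1
```

```bash
python3 -m jog '[{"claw":1,"travel":[-30,9,0],"angular":[0,0,2]},{"claw":1,"travel":[-72,22,0],"angular":[0,0,4]},{"claw":1,"travel":[-114,34,0],"angular":[0,0,6]},{"claw":1,"travel":[-156,47,0],"angular":[0,0,8]},{"claw":1,"travel":[-198,60,0],"angular":[0,0,10]}]' >/dev/null; python3 go.py 511 -231.5 150 -36
```

```text
t 4.7 tcp [526.4  32.4 149.8] az -30.7 q [ 0.04  0.48 -0.29  2.1   0.24  0.6  -0.95]
travel [-2.347e+02  1.215e+02 -1.000e-01] ang [-0.05  0.05  5.28] F [ 0.5  0.8 -2. ] w 62.1
```

```bash
python3 -m jog '[{"claw":1,"travel":[-38,20,0],"angular":[0,0,1]},{"claw":1,"travel":[-76,39,0],"angular":[0,0,2]},{"claw":1,"travel":[-114,59,0],"angular":[0,0,3]},{"claw":1,"travel":[-152,79,0],"angular":[0,0,4]},{"claw":1,"travel":[-185,96,0],"angular":[0,0,5]}]' >/dev/null;  python3 go.py 511 -231.5 150 -36
```

```text
t 5.2 tcp [ 514.6 -176.3  149.7] az -35.8 q [ 0.43  0.49 -0.28  2.07  0.23  0.61 -0.64]
travel [-46.8  29.4  -0.2] ang [-0.05  0.05  0.24] F [-0.2 -0.3 -1.4] w 61.6
```

```bash
python3 -m jog '[{"claw":1,"travel":[-15,10,0],"angular":[0,0,0]},{"claw":1,"travel":[-30,18,0],"angular":[0,0,0]},{"claw":1,"travel":[-40,25,0],"angular":[0,0,0]},{"claw":1,"travel":[-40,25,0],"angular":[0,0,0]},{"claw":1,"travel":[-40,25,0],"angular":[0,0,0]}]' >/dev/null;  python3 go.py 511 -231.5 130 -36
python3 - <<'E'
from plant import read_camera
import cv2,numpy as np,pickle
T=read_camera("top");S=read_camera("scene");pickle.dump((T,S),open("hov.pkl","wb"))
a=T["image"][160:260,270:410];b=S["image"][130:250,170:310]
cv2.imwrite("pics/hov.png",np.hstack([cv2.resize(i,(399,300),interpolation=cv2.INTER_CUBIC) for i in(a,b)]))
E
```

```text
t 5.7 tcp [ 512.5 -220.3  150.2] az -35.6 q [ 0.51  0.5  -0.28  2.04  0.23  0.63 -0.55]
travel [-10.    5.3  20.2] ang [-0.04 -0.01  0.36] F [ 1.1  0.9 -1.1] w 61.6
```

View pics/hov.png

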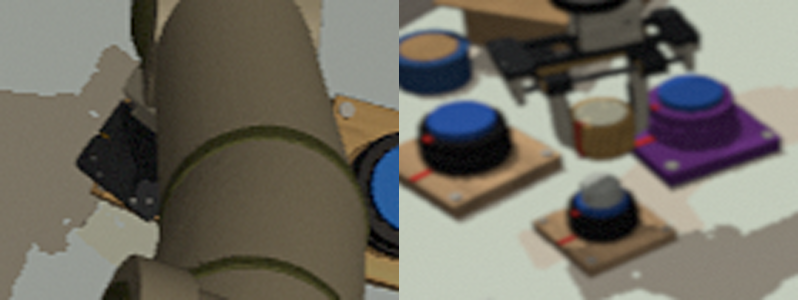

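The scene camera shows the bezel level in the fingers at crop (603,127), still short of the spigot at (603,190). The top view is hidden by the arm. Bias-corrected spigot axis is about (511.2,-231.5).

```bash
python3 -m jog '[{"claw":1,"travel":[-5,3,15],"angular":[0,0,1.5]},{"claw":1,"travel":[-10,5.3,30],"angular":[0,0,3]},{"claw":1,"travel":[-10,5.3,45],"angular":[0,0,4.5]},{"claw":1,"travel":[-10,5.3,45],"angular":[0,0,4.5]},{"claw":1,"travel":[-10,5.3,45],"angular":[0,0,4.5]}]';  for i in 1 2 3; do python3 go.py 511.2 -231.5 90 -40;done
python3 - <<'E'
from plant import read_camera
from h import *
S=read_camera("scene")
cv2.imwrite("pics/hov2.png",cv2.resize(S["image"][170:245,190:290],(800,600),interpolation=cv2.INTER_CUBIC))
from plant import sensors
print(sensors.get_state()["tcp_pos"])
P=cloud(S)
hsv=cv2.cvtColor(S["image"],cv2.COLOR_BGR2HSV);H,s,V=cv2.split(hsv)
k=roi(S,240,195,25)&(S["range_z"]>0)&(P[...,2]>137)&(P[...,2]<146);q=P[k]
print(k.sum(),cen(k),np.median(q,axis=0),(q.min(0)+q.max(0))/2,np.ptp(q,axis=0))
E
```

```text
time_s: 6.3
tcp_pos: [511.3, -231.3, 105.8]
tool_rot: [0.906, 0.422, -0.0, -0.0]
ft_force: [0.5, 0.1, -2.0]
width: 61.6
gripper_force: 30.0
t 6.3 tcp [ 511.3 -231.3  105.8] az -40.0 q [ 0.49  0.57 -0.23  2.06  0.25  0.54 -0.62]
travel [-0.2  0.1 15.8] ang [-0.03 -0.   -0.03] F [ 0.5  0.1 -2. ] w 61.6
t 6.3 tcp [ 511.3 -231.3  105.8] az -40.0 q [ 0.49  0.57 -0.23  2.06  0.25  0.54 -0.62]
travel [-0.2  0.1 15.8] ang [-0.03 -0.   -0.03] F [ 0.5  0.1 -2. ] w 61.6
t 6.3 tcp [ 511.3 -231.3  105.8] az -40.0 q [ 0.49  0.57 -0.23  2.06  0.25  0.54 -0.62]
travel [-0.2  0.1 15.8] ang [-0.03 -0.   -0.03] F [ 0.5  0.1 -2. ] w 61.6
[ 511.55551192 -231.51328969  106.13287356]
265 [238.16981132 187.02264151] [ 515.61192172 -227.75267734  140.51588866] [ 518.7897612  -231.4260498   140.95981729] [73.14746932 71.74527428  7.88102094]
```

View pics/hov2.png

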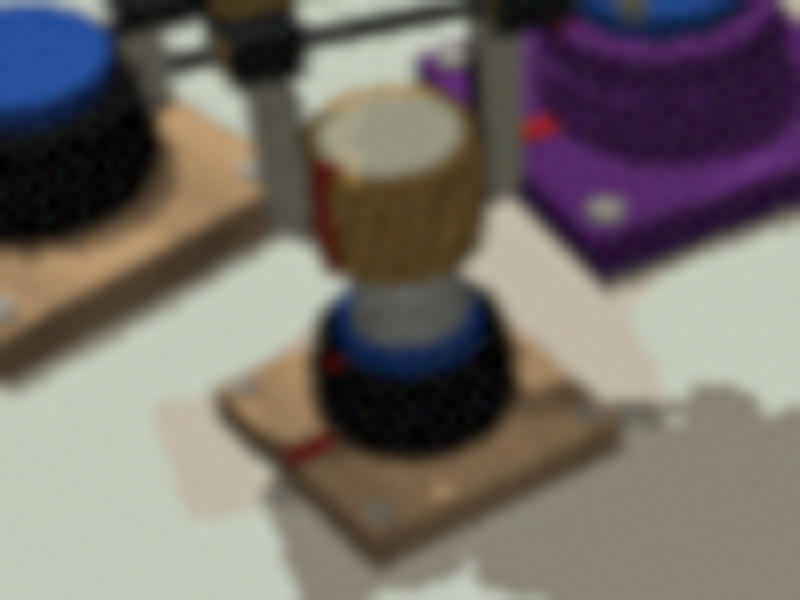

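The bezel hangs upright over the spigot. Lens centre is about crop (392,133), spigot (412,300). I'll check the lateral offset from those pixels.

```bash
python3 - <<'E'
from h import *
import pickle
S=pickle.load(open("scene0.pkl","rb"))
print("lens",onz(S,(190+392/8,170+133/8),142),"spig",onz(S,(239.66,202.77),84),"body blue foot",onz(S,(190+413/8,170+322/8),60))
print("view dir",ray(S,(239,195))[1])
print("marks bezel",onz(S,(190+325/8,170+182/8),142-6), "bezel low",onz(S,(190+333/8,170+258/8),104))
E
```

```text
lens [ 515.07317848 -225.80424614  142.        ] spig [ 514.64435356 -228.56068354   84.        ] body blue foot [ 515.96072398 -222.59252321   60.        ]
view dir [-0.63449779 -0.50353736 -0.59325753]
marks bezel [ 544.02665136 -234.00848988  136.        ] bezel low [ 544.93942083 -232.94466359  104.        ]
```

```bash
python3 -m jog '[{"claw":1,"travel":[0.5,0.9,5],"angular":[0,0,0]},{"claw":1,"travel":[0.5,0.9,10],"angular":[0,0,0]},{"claw":1,"travel":[0.5,0.9,14],"angular":[0,0,0]},{"claw":1,"travel":[0.5,0.9,17],"angular":[0,0,0]},{"claw":1,"travel":[0.5,0.9,17],"angular":[0,0,0]}]';  python3 -m jog '[{"claw":1,"travel":[0,0,1],"angular":[0,0,0]},{"claw":1,"travel":[0,0,2],"angular":[0,0,0]},{"claw":1,"travel":[0,0,2],"angular":[0,0,0]}]'
```

```text
time_s: 6.85
tcp_pos: [511.0, -232.2, 88.1]
tool_rot: [0.907, 0.421, -0.001, -0.001]
ft_force: [-2.1, 0.9, -0.8]
width: 62.0
gripper_force: 30.0
time_s: 7.15
tcp_pos: [510.7, -232.1, 86.9]
tool_rot: [0.907, 0.421, -0.001, -0.001]
ft_force: [-5.2, 2.1, 1.0]
width: 61.7
gripper_force: 30.0
```

```bash
python3 -m jog '[{"claw":1,"travel":[-0.4,-1.2,0],"angular":[0,0,0]},{"claw":1,"travel":[-0.4,-1.2,0],"angular":[0,0,0]}]';  python3 -m jog '[{"claw":1,"travel":[0,0,1],"angular":[0,0,0]},{"claw":1,"travel":[0,0,2],"angular":[0,0,0]},{"claw":1,"travel":[0,0,2],"angular":[0,0,0]}]'
```

```text
time_s: 7.35
tcp_pos: [510.4, -231.9, 86.6]
tool_rot: [0.907, 0.421, -0.0, -0.0]
ft_force: [-3.3, 1.1, 1.3]
width: 61.6
gripper_force: 30.0
time_s: 7.65
tcp_pos: [510.3, -231.9, 84.3]
tool_rot: [0.907, 0.421, -0.0, -0.0]
ft_force: [-5.1, 1.1, 0.4]
width: 61.6
gripper_force: 30.0
```

```bash
python3 -m jog '[{"claw":1,"travel":[-0.8,-1.6,0],"angular":[0,0,0]},{"claw":1,"travel":[-0.8,-1.6,0],"angular":[0,0,0]}]';  python3 -m jog '[{"claw":1,"travel":[0,0,1],"angular":[0,0,0]},{"claw":1,"travel":[0,0,2],"angular":[0,0,0]},{"claw":1,"travel":[0,0,2],"angular":[0,0,0]}]'
```

```text
time_s: 7.85
tcp_pos: [510.2, -231.7, 84.7]
tool_rot: [0.907, 0.421, 0.001, 0.001]
ft_force: [-0.4, -0.4, -1.2]
width: 61.8
gripper_force: 30.0
time_s: 8.15
tcp_pos: [510.2, -231.8, 83.9]
tool_rot: [0.907, 0.421, 0.001, 0.001]
ft_force: [-3.3, 0.7, 13.8]
width: 61.5
gripper_force: 30.0
```

```bash
python3 -m jog '[{"claw":1,"travel":[-0.2,-0.5,0],"angular":[0,0,-2]},{"claw":1,"travel":[-0.2,-0.5,0],"angular":[0,0,-4]},{"claw":1,"travel":[-0.2,-0.5,0],"angular":[0,0,-6]},{"claw":1,"travel":[-0.2,-0.5,0],"angular":[0,0,-6]}]'; python3 -c "
from plant import sensors;print(sensors.get_state()['moment'])"
```

```text
time_s: 8.55
tcp_pos: [510.2, -231.2, 83.5]
tool_rot: [0.883, 0.469, 0.001, 0.001]
ft_force: [-0.7, 1.0, 6.6]
width: 61.9
gripper_force: 30.0
[ 0.45550735  0.12115422 -0.02519581]
```

```bash
python3 -m jog '[{"claw":1,"travel":[0,0,0],"angular":[0,0,-2]},{"claw":1,"travel":[0,0,0],"angular":[0,0,-4]},{"claw":1,"travel":[0,0,0],"angular":[0,0,-6]},{"claw":1,"travel":[0,0,0],"angular":[0,0,-6]}]'; python3 -c "
from plant import sensors;print(sensors.get_state()['moment'])"
```

```text
time_s: 8.95
tcp_pos: [508.7, -231.5, 82.4]
tool_rot: [0.858, 0.514, 0.0, -0.0]
ft_force: [-0.3, -0.2, -0.7]
width: 61.4
gripper_force: 30.0
[-0.03388057 -0.05680308  0.01973709]
```

```bash
python3 -m jog '[{"claw":1,"travel":[0,0,1],"angular":[0,0,0]},{"claw":1,"travel":[0,0,2],"angular":[0,0,0]},{"claw":1,"travel":[0,0,2],"angular":[0,0,0]}]'; python3 -c "
from plant import sensors;print(sensors.get_state()['moment'])"
```

```text
time_s: 9.25
tcp_pos: [508.5, -231.4, 80.4]
tool_rot: [0.858, 0.514, -0.0, -0.0]
ft_force: [0.3, -0.4, -1.1]
width: 61.8
gripper_force: 30.0
[-0.01577008 -0.00382628 -0.03870131]
```

No vertical force at 80.4, which is below the pin-top level, so it's keyed. I'll go down in steps.

```bash
python3 -m jog '[{"claw":1,"travel":[0,0,1.5],"angular":[0,0,0]},{"claw":1,"travel":[0,0,3],"angular":[0,0,0]},{"claw":1,"travel":[0,0,4],"angular":[0,0,0]},{"claw":1,"travel":[0,0,4],"angular":[0,0,0]}]'; python3 -m jog '[{"claw":1,"travel":[0,0,1.5],"angular":[0,0,0]},{"claw":1,"travel":[0,0,3],"angular":[0,0,0]},{"claw":1,"travel":[0,0,4],"angular":[0,0,0]},{"claw":1,"travel":[0,0,4],"angular":[0,0,0]}]';python3 -c "
from plant import sensors;print(sensors.get_state()['moment'])"
```

```text
time_s: 9.65
tcp_pos: [508.5, -231.3, 76.4]
tool_rot: [0.858, 0.514, -0.0, -0.0]
ft_force: [-0.0, 0.7, -1.4]
width: 61.9
gripper_force: 30.0
time_s: 10.05
tcp_pos: [508.5, -231.4, 72.4]
tool_rot: [0.858, 0.514, -0.0, -0.0]
ft_force: [0.6, 0.6, -1.0]
width: 61.7
gripper_force: 30.0
[ 0.02495861 -0.07977561  0.02328744]
```

```bash
python3 -m jog '[{"claw":1,"travel":[0,0,1.5],"angular":[0,0,0]},{"claw":1,"travel":[0,0,3],"angular":[0,0,0]},{"claw":1,"travel":[0,0,4.5],"angular":[0,0,0]},{"claw":1,"travel":[0,0,6],"angular":[0,0,0]},{"claw":1,"travel":[0,0,6],"angular":[0,0,0]}]'; python3 -m jog '[{"claw":1,"travel":[0,0,1],"angular":[0,0,0]},{"claw":1,"travel":[0,0,2],"angular":[0,0,0]},{"claw":1,"travel":[0,0,3],"angular":[0,0,0]},{"claw":1,"travel":[0,0,3],"angular":[0,0,0]}]'
```

```text
time_s: 10.55
tcp_pos: [508.6, -231.4, 66.6]
tool_rot: [0.858, 0.514, -0.0, 0.0]
ft_force: [-1.2, 0.5, 3.6]
width: 62.1
gripper_force: 30.0
time_s: 10.95
tcp_pos: [508.7, -231.4, 63.6]
tool_rot: [0.858, 0.514, 0.0, 0.0]
ft_force: [-1.0, 0.6, 5.0]
width: 61.8
gripper_force: 30.0
```

```bash
python3 -m jog '[{"claw":1,"travel":[0,0,1],"angular":[0,0,0]},{"claw":1,"travel":[0,0,2],"angular":[0,0,0]},{"claw":1,"travel":[0,0,3],"angular":[0,0,0]},{"claw":1,"travel":[0,0,3],"angular":[0,0,0]}]'; python3 -m jog '[{"claw":1,"travel":[0,0,1],"angular":[0,0,0]},{"claw":1,"travel":[0,0,1],"angular":[0,0,0]}]'
```

```text
time_s: 11.35
tcp_pos: [508.7, -231.5, 61.3]
tool_rot: [0.858, 0.514, 0.0, 0.0]
ft_force: [-2.4, 0.4, 14.2]
width: 61.7
gripper_force: 30.0
time_s: 11.55
tcp_pos: [508.7, -231.4, 61.3]
tool_rot: [0.858, 0.514, -0.0, 0.001]
ft_force: [-5.1, 1.9, 25.4]
width: 61.8
gripper_force: 30.0
```

```bash
python3 -m jog '[{"claw":1,"travel":[-0.2,-0.7,0],"angular":[0,0,0]},{"claw":1,"travel":[-0.2,-0.7,0],"angular":[0,0,0]},{"claw":1,"travel":[-0.2,-0.7,0],"angular":[0,0,0]}]'; python3 - <<'E'
from plant import read_camera
import cv2
S=read_camera("scene")["image"]
cv2.imwrite("pics/home.png",cv2.resize(S[170:245,190:290],(800,600),interpolation=cv2.INTER_CUBIC))
E
```

```text
time_s: 11.85
tcp_pos: [508.7, -231.5, 61.3]
tool_rot: [0.858, 0.514, 0.001, 0.001]
ft_force: [-3.9, 1.1, 24.1]
width: 61.7
gripper_force: 30.0
```

View pics/home.png

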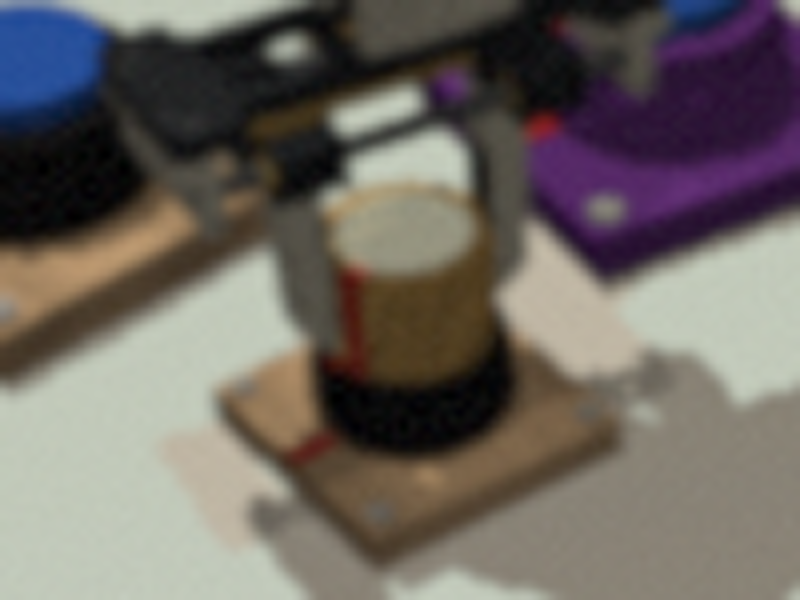

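The bezel sits level on the black shoulder. Its lower edge is near crop (410,385), no blue ring or gap is visible, and the fingers are still holding and pushing. Handing in.

```bash
python3 -c "
from plant import order;print(order.finish_job())"
```

```text
the job is handed in; nothing more can be done
None
```

I handed the job in with the bezel keyed over the pins and pushed home on the shoulder, the gripper still holding it and pressing down with about 24 N; the reel, power supply and tin were not touched, and no verdict came back.

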